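# Spread casting ingots over the preheating tray

### The job

Take the hand shaker by its grip and shake all eight ingots out over the white ceramic tray so that they lie spread over it, at least two in each of the three bays, without touching an ingot with the fingers. Then set the empty shaker back upright on the middle of its rubber pad, lying along the pad, and only after that flip the heater's toggle lever fully over to on. Leave the other things on the bench where they are.

Things in the scene. Friction and masses are not known exactly. Their poses are not given: they have to be found in the camera images.
- tray: fixed grey heater plate, 130 x 268 x 20 mm, carrying a white ceramic tray of three bays in a row. Origin: centre of the underside; y along the row, x across it (yaw 0: away from the robot). Tray 100 x 252 mm outside, walls 4 mm; floor 24 mm above the table, wall tops 48, tops of the two dividers (y = -41 and +41 mm) 42. A bay is 92 (x) by 79 mm (y) inside
- bay_right (a point): centre of the floor of the tray's bay at y = -82.5 mm (x = 0)
- bay_middle (a point): centre of the floor of the tray's middle bay (y = 0)
- bay_left (a point): centre of the floor of the tray's bay at y = +82.5 mm
- shaker_grip (a point): hand shaker: a straight level aluminium channel with a 10 mm slot along its top, 165 long, 30 wide, 28 mm high, on two 60 mm wide feet, with an upright black grip fin on top: 60 long (x), 14 thick (y), 28 to 75 mm above the underside. 0.18 kg empty. This point: centre of the fin's length and thickness, 55.5 mm above the underside. x along the channel, open end (mouth) at -x, z up
- shaker_mouth (a point): floor edge at the shaker's open end, 95 mm along -x from the grip point and 51.5 mm below it; same axes. Inside, the channel is 24 wide, 21 mm high: the ingots lie in single file. Level and moved smoothly, they stay; tilted mouth-down they slide out all at once at about 15 to 24 degrees (friction varies); shaking to and fro along the channel at less tilt walks them out bit by bit
- pad_top (a point): centre of the top of the shaker's black rubber pad, a fixed mat 200 (x) x 90 (y) x 4 mm; the shaker starts on it, roughly along its x, with its mouth at the -x end
- switch (a joint): toggle lever of the heater's switch box: 0 = off (leans to the box's -x), 1.0 = on (leans to its +x); turns about a level axis with slight friction (under 2 N at the tip) and stays where it is left
- switch_tip (a point): centre of the black ball (26 mm across) at the end of the 10 mm steel lever, 80 mm from the pivot; off, it is 38 mm to the -x side of the pivot and 92 mm above the table. This point turns with the lever about y: while the lever is off it has the box's axes
- switch_box (a point): centre of the underside of the switch box (white block 70 x 50 x 25 mm, fixed, standing on the table); x is the direction in which the lever is pushed to on; the pivot is 22 mm above this point
- ingot0_c (a point): centre of a dark metal casting-alloy ingot, a 14 mm cube of 20 g; number 0 of 0 to 7, all alike, 0 starts deepest in the shaker and 7 nearest its mouth (about 40 mm inside it)
- ingot1_c (a point): centre of a dark metal casting-alloy ingot, a 14 mm cube of 20 g; number 1 of 0 to 7, all alike, 0 starts deepest in the shaker and 7 nearest its mouth (about 40 mm inside it)
- ingot2_c (a point): centre of a dark metal casting-alloy ingot, a 14 mm cube of 20 g; number 2 of 0 to 7, all alike, 0 starts deepest in the shaker and 7 nearest its mouth (about 40 mm inside it)
- ingot3_c (a point): centre of a dark metal casting-alloy ingot, a 14 mm cube of 20 g; number 3 of 0 to 7, all alike, 0 starts deepest in the shaker and 7 nearest its mouth (about 40 mm inside it)
- ingot4_c (a point): centre of a dark metal casting-alloy ingot, a 14 mm cube of 20 g; number 4 of 0 to 7, all alike, 0 starts deepest in the shaker and 7 nearest its mouth (about 40 mm inside it)
- ingot5_c (a point): centre of a dark metal casting-alloy ingot, a 14 mm cube of 20 g; number 5 of 0 to 7, all alike, 0 starts deepest in the shaker and 7 nearest its mouth (about 40 mm inside it)
- ingot6_c (a point): centre of a dark metal casting-alloy ingot, a 14 mm cube of 20 g; number 6 of 0 to 7, all alike, 0 starts deepest in the shaker and 7 nearest its mouth (about 40 mm inside it)
- ingot7_c (a point): centre of a dark metal casting-alloy ingot, a 14 mm cube of 20 g; number 7 of 0 to 7, all alike, 0 starts deepest in the shaker and 7 nearest its mouth (about 40 mm inside it)
- bottle: bystander, loose: green glass bottle, 66 mm across, 200 mm tall; origin at the middle of its underside
- model: bystander, loose: plaster dental model, 66 x 72 x 40 mm; origin at the middle of its underside
- bowl: bystander, loose: black rubber mixing bowl, 110 mm across, 65 mm tall; origin at the middle of its underside
- jar: bystander, loose: closed glass jar, 64 mm across, 60 mm tall; origin at the middle of its underside
- spatula: bystander, loose: steel spatula lying flat, 190 mm long; origin at the tool's underside
Things that resemble listed ones, but are neither listed nor needed, are in the scene too. What is shaped like the part that bears shaker_grip but blue or orange is not meant.

How it is judged (in metres and radians):
On the way, in this order (a step that is already met when the one before it is completed fails the run):
1. all eight ingots lie in the tray, at least two in every bay (x of ingot0_c in the frame of tray between -0.047 and 0.047 m and y of ingot0_c in the frame of tray between -0.123 and 0.123 m and z of ingot0_c in the frame of tray between 0.024 and 0.06 m and x of ingot1_c in the frame of tray between -0.047 and 0.047 m and y of ingot1_c in the frame of tray between -0.123 and 0.123 m and z of ingot1_c in the frame of tray between 0.024 and 0.06 m and x of ingot2_c in the frame of tray between -0.047 and 0.047 m and y of ingot2_c in the frame of tray between -0.123 and 0.123 m and z of ingot2_c in the frame of tray between 0.024 and 0.06 m and x of ingot3_c in the frame of tray between -0.047 and 0.047 m and y of ingot3_c in the frame of tray between -0.123 and 0.123 m and z of ingot3_c in the frame of tray between 0.024 and 0.06 m and x of ingot4_c in the frame of tray between -0.047 and 0.047 m and y of ingot4_c in the frame of tray between -0.123 and 0.123 m and z of ingot4_c in the frame of tray between 0.024 and 0.06 m and x of ingot5_c in the frame of tray between -0.047 and 0.047 m and y of ingot5_c in the frame of tray between -0.123 and 0.123 m and z of ingot5_c in the frame of tray between 0.024 and 0.06 m and x of ingot6_c in the frame of tray between -0.047 and 0.047 m and y of ingot6_c in the frame of tray between -0.123 and 0.123 m and z of ingot6_c in the frame of tray between 0.024 and 0.06 m and x of ingot7_c in the frame of tray between -0.047 and 0.047 m and y of ingot7_c in the frame of tray between -0.123 and 0.123 m and z of ingot7_c in the frame of tray between 0.024 and 0.06 m and ((y of ingot0_c in the frame of tray below -0.041 m and (y of ingot1_c in the frame of tray below -0.041 m or y of ingot2_c in the frame of tray below -0.041 m or y of ingot3_c in the frame of tray below -0.041 m or y of ingot4_c in the frame of tray below -0.041 m or y of ingot5_c in the frame of tray below -0.041 m or y of ingot6_c in the frame of tray below -0.041 m or y of ingot7_c in the frame of tray below -0.041 m)) or (y of ingot1_c in the frame of tray below -0.041 m and (y of ingot2_c in the frame of tray below -0.041 m or y of ingot3_c in the frame of tray below -0.041 m or y of ingot4_c in the frame of tray below -0.041 m or y of ingot5_c in the frame of tray below -0.041 m or y of ingot6_c in the frame of tray below -0.041 m or y of ingot7_c in the frame of tray below -0.041 m)) or (y of ingot2_c in the frame of tray below -0.041 m and (y of ingot3_c in the frame of tray below -0.041 m or y of ingot4_c in the frame of tray below -0.041 m or y of ingot5_c in the frame of tray below -0.041 m or y of ingot6_c in the frame of tray below -0.041 m or y of ingot7_c in the frame of tray below -0.041 m)) or (y of ingot3_c in the frame of tray below -0.041 m and (y of ingot4_c in the frame of tray below -0.041 m or y of ingot5_c in the frame of tray below -0.041 m or y of ingot6_c in the frame of tray below -0.041 m or y of ingot7_c in the frame of tray below -0.041 m)) or (y of ingot4_c in the frame of tray below -0.041 m and (y of ingot5_c in the frame of tray below -0.041 m or y of ingot6_c in the frame of tray below -0.041 m or y of ingot7_c in the frame of tray below -0.041 m)) or (y of ingot5_c in the frame of tray below -0.041 m and (y of ingot6_c in the frame of tray below -0.041 m or y of ingot7_c in the frame of tray below -0.041 m)) or (y of ingot6_c in the frame of tray below -0.041 m and y of ingot7_c in the frame of tray below -0.041 m)) and ((y of ingot0_c in the frame of tray between -0.041 and 0.041 m and (y of ingot1_c in the frame of tray between -0.041 and 0.041 m or y of ingot2_c in the frame of tray between -0.041 and 0.041 m or y of ingot3_c in the frame of tray between -0.041 and 0.041 m or y of ingot4_c in the frame of tray between -0.041 and 0.041 m or y of ingot5_c in the frame of tray between -0.041 and 0.041 m or y of ingot6_c in the frame of tray between -0.041 and 0.041 m or y of ingot7_c in the frame of tray between -0.041 and 0.041 m)) or (y of ingot1_c in the frame of tray between -0.041 and 0.041 m and (y of ingot2_c in the frame of tray between -0.041 and 0.041 m or y of ingot3_c in the frame of tray between -0.041 and 0.041 m or y of ingot4_c in the frame of tray between -0.041 and 0.041 m or y of ingot5_c in the frame of tray between -0.041 and 0.041 m or y of ingot6_c in the frame of tray between -0.041 and 0.041 m or y of ingot7_c in the frame of tray between -0.041 and 0.041 m)) or (y of ingot2_c in the frame of tray between -0.041 and 0.041 m and (y of ingot3_c in the frame of tray between -0.041 and 0.041 m or y of ingot4_c in the frame of tray between -0.041 and 0.041 m or y of ingot5_c in the frame of tray between -0.041 and 0.041 m or y of ingot6_c in the frame of tray between -0.041 and 0.041 m or y of ingot7_c in the frame of tray between -0.041 and 0.041 m)) or (y of ingot3_c in the frame of tray between -0.041 and 0.041 m and (y of ingot4_c in the frame of tray between -0.041 and 0.041 m or y of ingot5_c in the frame of tray between -0.041 and 0.041 m or y of ingot6_c in the frame of tray between -0.041 and 0.041 m or y of ingot7_c in the frame of tray between -0.041 and 0.041 m)) or (y of ingot4_c in the frame of tray between -0.041 and 0.041 m and (y of ingot5_c in the frame of tray between -0.041 and 0.041 m or y of ingot6_c in the frame of tray between -0.041 and 0.041 m or y of ingot7_c in the frame of tray between -0.041 and 0.041 m)) or (y of ingot5_c in the frame of tray between -0.041 and 0.041 m and (y of ingot6_c in the frame of tray between -0.041 and 0.041 m or y of ingot7_c in the frame of tray between -0.041 and 0.041 m)) or (y of ingot6_c in the frame of tray between -0.041 and 0.041 m and y of ingot7_c in the frame of tray between -0.041 and 0.041 m)) and ((y of ingot0_c in the frame of tray above 0.041 m and (y of ingot1_c in the frame of tray above 0.041 m or y of ingot2_c in the frame of tray above 0.041 m or y of ingot3_c in the frame of tray above 0.041 m or y of ingot4_c in the frame of tray above 0.041 m or y of ingot5_c in the frame of tray above 0.041 m or y of ingot6_c in the frame of tray above 0.041 m or y of ingot7_c in the frame of tray above 0.041 m)) or (y of ingot1_c in the frame of tray above 0.041 m and (y of ingot2_c in the frame of tray above 0.041 m or y of ingot3_c in the frame of tray above 0.041 m or y of ingot4_c in the frame of tray above 0.041 m or y of ingot5_c in the frame of tray above 0.041 m or y of ingot6_c in the frame of tray above 0.041 m or y of ingot7_c in the frame of tray above 0.041 m)) or (y of ingot2_c in the frame of tray above 0.041 m and (y of ingot3_c in the frame of tray above 0.041 m or y of ingot4_c in the frame of tray above 0.041 m or y of ingot5_c in the frame of tray above 0.041 m or y of ingot6_c in the frame of tray above 0.041 m or y of ingot7_c in the frame of tray above 0.041 m)) or (y of ingot3_c in the frame of tray above 0.041 m and (y of ingot4_c in the frame of tray above 0.041 m or y of ingot5_c in the frame of tray above 0.041 m or y of ingot6_c in the frame of tray above 0.041 m or y of ingot7_c in the frame of tray above 0.041 m)) or (y of ingot4_c in the frame of tray above 0.041 m and (y of ingot5_c in the frame of tray above 0.041 m or y of ingot6_c in the frame of tray above 0.041 m or y of ingot7_c in the frame of tray above 0.041 m)) or (y of ingot5_c in the frame of tray above 0.041 m and (y of ingot6_c in the frame of tray above 0.041 m or y of ingot7_c in the frame of tray above 0.041 m)) or (y of ingot6_c in the frame of tray above 0.041 m and y of ingot7_c in the frame of tray above 0.041 m))), for 0.2 s.
2. the shaker is back upright on its pad and let go (x of shaker_grip in the frame of pad_top between -0.04 and 0.04 m and y of shaker_grip in the frame of pad_top between -0.03 and 0.03 m and z of shaker_grip in the frame of pad_top between 0.05 and 0.061 m and angle between shaker_grip's own z axis and vertical below 0.1 rad and angle between the x axis of shaker_grip and the x axis of pad_top, either way round below 0.35 rad and contact force between the fingers and shaker below 0.1 N and value of joint switch below 0.3 rad), for 0.2 s.
3. the lever is flipped to on (value of joint switch above 0.8 rad), for 0.1 s.
At the end, for the whole second after the job is handed in: All eight ingots at rest inside the tray, at least two in each bay; shaker upright (6 degrees) on its pad, grip within 40 mm along and 30 mm across of the pad's middle, within 20 degrees of the pad's direction, either way round; lever past 0.8 rad (all of step 1 and x of shaker_grip in the frame of pad_top between -0.04 and 0.04 m and y of shaker_grip in the frame of pad_top between -0.03 and 0.03 m and z of shaker_grip in the frame of pad_top between 0.05 and 0.061 m and angle between shaker_grip's own z axis and vertical below 0.1 rad and angle between the x axis of shaker_grip and the x axis of pad_top, either way round below 0.35 rad and value of joint switch above 0.8 rad and linear speed of each of shaker, ingot0, ingot1, ingot2, ingot3, ingot4, ingot5, ingot6, ingot7 below 0.02 m/s); the robot touches nothing.
It fails at once if a finger touches an ingot (contact force between the fingers and ingot0 above 0.3 N or contact force between the fingers and ingot1 above 0.3 N or contact force between the fingers and ingot2 above 0.3 N or contact force between the fingers and ingot3 above 0.3 N or contact force between the fingers and ingot4 above 0.3 N or contact force between the fingers and ingot5 above 0.3 N or contact force between the fingers and ingot6 above 0.3 N or contact force between the fingers and ingot7 above 0.3 N).
It fails at once if a bystander is moved by more than 30 mm (distance of any of bottle, model, bowl, jar, spatula from where it was at the start of the episode above 0.03 m).
It also fails if it takes over 67 s, if anything falls off the work surface, if the arm or the gripper's body presses on something with over 40 N, if the wrist force passes 120 N, or if a joint passes its speed limit or range.

### The arm

A 6-joint arm with a two-finger parallel gripper is mounted at the origin on the work surface. World frame = base frame: x ahead of the robot, y to its left, z up, the work surface at z = 0. Lengths are in m, angles in degrees, forces in N, time in s.
With the tool pointing down it reaches from about 0.3 to 0.75 m from the base axis. Payload 8.5 kg.
Tool frame: the origin (TCP) lies at the very end of the fingers, on their centre line; the grasp point (between the pads) lies 19 mm behind it; x points along the fingers, y is the direction in which the jaws open and shut, and the axes are right-handed (so a half turn about x gives the same grasp; the last joint's range is limited). The gripper opens to 85 mm and grips with 20 to 120 N. Pads are 22 mm wide; open, the fingers measure 114 mm over their backs; the gripper's body (76 mm by 85 mm) begins 54 mm behind the grasp point. The pads swing forward as they close: fully open they stand 13 mm farther back than shut.
Start: joints at [56.247, 21.807, 74.336, -0, 83.858, -12.336], TCP at [0.201, 0.512, 0.231] pointing down, gripper open.
Joint ranges: [-178.18, 178.18], [-50.72, 133.34], [12.68, 142.11], [-81.47, 261.47], [9.98, 163.14], [-165.26, 165.26]. Speed limits (degrees/s): [136.94, 136.94, 180, 180, 180, 180].

### API

Orientations are given as a 3x3 rotation matrix whose columns are the frame's x, y, z axes.
In Python, from rig import sensors, cams, env gives the robot as it stands.
- The arm moves only by the shell command python3 -m crank 'ROWS' [FORCE]. ROWS is a JSON object of lists of equal length, an entry for each row: "hand": the closure in counts, from 0 (fully open) to 255 (shut); "translation": the shift along the tool's x, y, z in m, a list of three; "dr": the turn, a rotation vector about the tool's x, y, z in rad, a list of three. A call has 1 to 5 rows; each row is the pose to reach, as a shift and turn from the pose commanded when the call began, along the tool's axes at that moment; what a row does not reach only later rows make up. A row lasts 1/10 s, in which the tool goes at most 50 mm and 8.59 degrees, less where a joint would pass 70% of its speed; a pose out of reach is approached as far as the arm can. A call with a gripper value outside its range is refused whole. The fingers move at their own pace and stop on an object; FORCE is the grip in N (left out, the last holds). Time passes only in rows, so rows that repeat a pose let the fingers close. It gives the time, the measured TCP pose, the force and the opening at its end, in the units of the state.
- sensors.observe(): the state, without advancing time (a new reading comes with each control period).
- cams.get_image(name): name is "side" or "top"; returns (picture, depth): 480x640x3 uint8, blue, green, red; 480x640 float32, m along the optical axis (not along the pixel's ray), 0 where there is no reading.
- cams.calibration(name): a dict with "vertical_fov" (degrees; the focal length in pixels is half the picture's height over the tangent of half this angle, whatever the lens; pixels are square), "cx", "cy" (the principal point, pixels), "distortion" ([k1, k2, p1, p2, k3] as OpenCV has them; the pictures are not rectified), "extrinsics" (4x4, takes a point from camera to world coordinates). Camera axes: x right, y down, z forward; pixel columns grow to the right and rows downward; lengths in m; the calibration is good to about 2 mm. A picture is of the moment at which its call begins. calibration takes no time and is no camera call.
- env.close_job(): hands the job in, once; it reports no verdict.
The state is a dict: "time_s": time; "q": joint angles; "qvel": joint speeds; "joint_efforts": joint torques, N m; "position": TCP position; "tool_rot": TCP orientation; "ft_force": force on the tool from outside, world axes, zero at the start; "wrist_torque": the same for the moment, N m; "grip_width": finger opening in m.
Only numpy, scipy, OpenCV 4.12 (cv2) and the standard library are available. Lean on these libraries where they do the work, as an engineer would, in place of code of your own. Each camera call takes 0.05 s, during which the arm holds its last target. There are 200 camera calls.

## Working session

There is one attempt and no reset: what is moved stays moved. The work goes in short steps, Python scripts to look and compute and a shell command to move; the robot and the scene stay as the last step left them, time stands still between calls to the robot, and variables do not carry over. Pictures are saved under pics/ and viewed, about 8 in all and at most 12, crops included, and the job is handed in when it is done.

```bash
ls; mkdir -p pics
python3 - <<'E'
from rig import sensors,cams
import cv2
for n in("top","side"):
    im,d=cams.get_image(n); cv2.imwrite(f"pics/{n}0.png",im)
    import numpy as np; np.save(f"pics/{n}0.npy",d)
    c=cams.calibration(n); print(n,c)
s=sensors.observe(); print(s)
E
```

```text
pics
top {'vertical_fov': 55.04707271486466, 'cx': 322.46845404295334, 'cy': 232.019055702914, 'distortion': array([-0.09018464,  0.        ,  0.        ,  0.        ,  0.        ]), 'extrinsics': array([[-0.01084715, -0.98544537,  0.16964597,  0.36408943],
       [-0.99950053,  0.01572122,  0.027414  , -0.04942616],
       [-0.02968204, -0.16926387, -0.98512371,  1.12152557],
       [ 0.        ,  0.        ,  0.        ,  1.        ]])}
side {'vertical_fov': 42.963606831966416, 'cx': 320.9165870289527, 'cy': 242.3498297045479, 'distortion': array([-0.18437872,  0.        ,  0.        ,  0.        ,  0.        ]), 'extrinsics': array([[ 0.87191487, -0.25715059,  0.41669896, -0.03133693],
       [-0.48927618, -0.42396419,  0.76214381, -1.06756252],
       [-0.0193203 , -0.8684054 , -0.49547834,  0.75925786],
       [ 0.        ,  0.        ,  0.        ,  1.        ]])}
{'time_s': 0.1, 'q': array([ 5.62463149e+01,  2.18371817e+01,  7.43791693e+01, -6.77552421e-04,
        8.38574992e+01, -1.23365307e+01]), 'qvel': array([ 0.01544742, -0.12253652, -0.18767604, -0.03149549,  0.11854827,
        0.0712781 ]), 'joint_efforts': array([ 3.69362926e-03, -4.49218190e+01, -2.31653291e+01, -1.50590931e-04,
        3.64517269e-03,  2.53329654e-05]), 'position': array([0.20069982, 0.51179529, 0.23078034]), 'tool_rot': array([[-7.06383945e-04,  3.65153897e-01,  9.30946901e-01],
       [-1.07819224e-03,  9.30946314e-01, -3.65154485e-01],
       [-9.99999169e-01, -1.26167899e-03, -2.63899432e-04]]), 'ft_force': array([-1.00965354, -0.6195404 ,  1.90702361]), 'wrist_torque': array([-0.01621682, -0.01781833,  0.06212779]), 'grip_width': 0.08557984897636783}
```

View pics/top0.png

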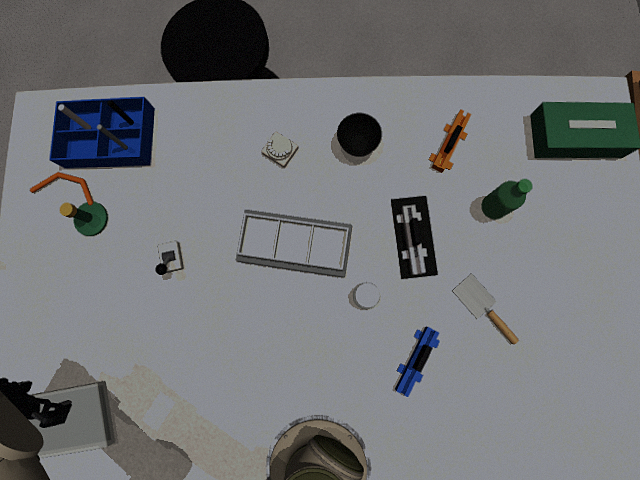

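View pics/side0.png

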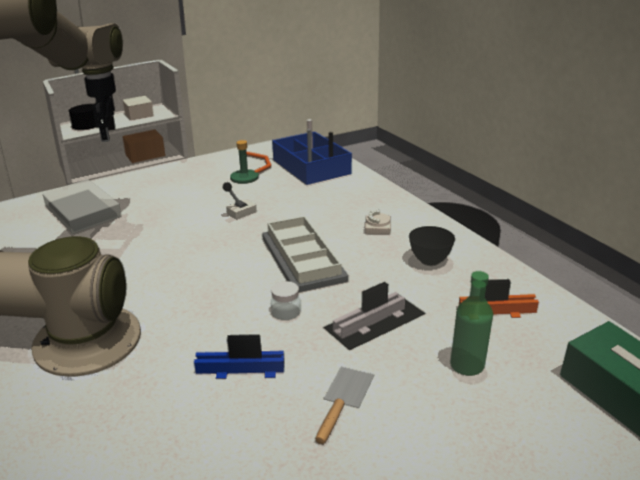

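The top view shows the tray at about (294,243), the pad with the aluminium shaker at (414,237), the switch at (170,257) with its ball at (161,269), the jar at (367,296), and blue and orange decoys. Next I'll enlarge it.

```bash
cat > h.py <<'E'
import numpy as np,cv2
from rig import sensors,cams
def ray(n,uv):
    c=cams.calibration(n); f=240/np.tan(np.radians(c["vertical_fov"]/2))
    K=np.array([[f,0,c["cx"]],[0,f,c["cy"]],[0,0,1]])
    p=cv2.undistortPoints(np.array(uv,float).reshape(-1,1,2),K,c["distortion"],None,None,None).reshape(-1,2) if False else cv2.undistortPoints(np.array(uv,float).reshape(-1,1,2),K,c["distortion"]).reshape(-1,2)
    return np.c_[p,np.ones(len(p))],c["extrinsics"]
def atz(n,uv,z):
    r,E=ray(n,uv); d=r@E[:3,:3].T; o=E[:3,3]
    return o+d*((z-o[2])/d[:,2])[:,None]
def proj(n,P):
    c=cams.calibration(n); f=240/np.tan(np.radians(c["vertical_fov"]/2))
    K=np.array([[f,0,c["cx"]],[0,f,c["cy"]],[0,0,1]]); T=np.linalg.inv(c["extrinsics"])
    return cv2.projectPoints(np.array(P,float).reshape(-1,3),cv2.Rodrigues(T[:3,:3])[0],T[:3,3],K,c["distortion"])[0].reshape(-1,2)
E
python3 - <<'E'
import cv2,numpy as np
im=cv2.imread("pics/top0.png")
a=cv2.resize(im[190:290,375:455],None,fx=6,fy=6,interpolation=cv2.INTER_CUBIC)
b=cv2.resize(im[230:290,140:200],None,fx=5,fy=5,interpolation=cv2.INTER_CUBIC)
o=np.zeros((600,790,3),np.uint8);o[:600,:480]=a;o[:300,490:790]=b
s=cv2.imread("pics/side0.png")[170:230,210:270]
o[300:600,490:790]=cv2.resize(s,None,fx=5,fy=5,interpolation=cv2.INTER_CUBIC)
cv2.imwrite("pics/crop1.png",o)
# tray corners via contour of grey plate
g=im[195:290,225:365]; cv2.imwrite("pics/crop2.png",cv2.resize(g,None,fx=5,fy=5,interpolation=cv2.INTER_CUBIC))
E
```

```text
(no output)
```

View pics/crop1.png

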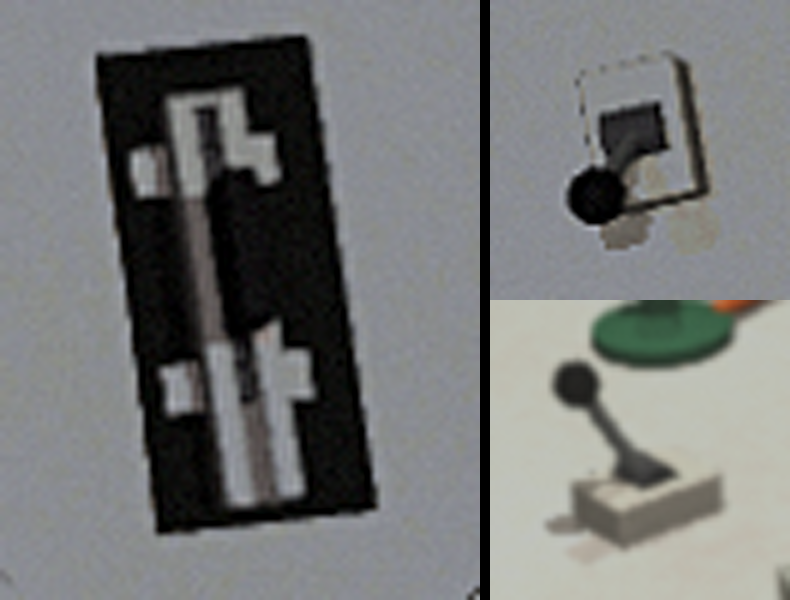

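View pics/crop2.png

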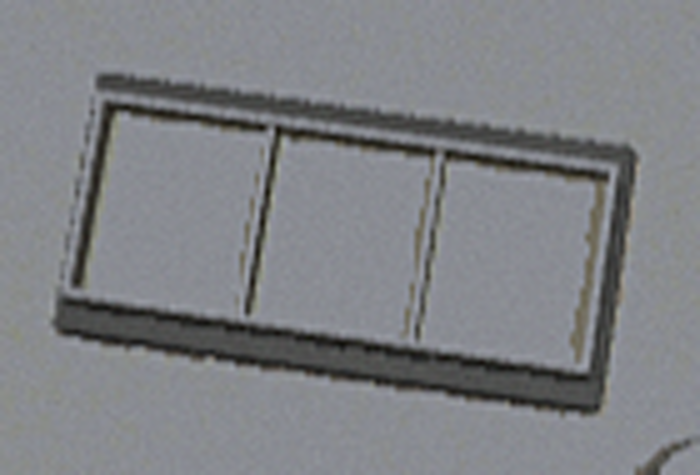

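Run:
```python
from h import *
np.set_printoptions(precision=4,suppress=True)
f=lambda L,s,o:[((x+.5)/s-.5+o[0],(y+.5)/s-.5+o[1]) for x,y in L]
def rep(nm,P):
    print(nm,P[:,:2].tolist() and P[:,:2].round(4).tolist(),"mean",P.mean(0),"edges",[round(float(np.linalg.norm(P[i]-P[i-1])),4) for i in range(len(P))])
rep("pad",atz("top",f([(97,55),(307,38),(376,508),(158,533)],6,(375,190)),.004))
sh=atz("top",f([(165,95),(243,88),(305,497),(228,507)],6,(375,190)),.032); rep("shaker",sh)
rep("traytop",atz("top",f([(103,92),(620,162),(590,378),(60,295)],5,(225,195)),.048))
rep("plate",atz("top",f([(98,75),(635,148),(600,411),(55,330)],5,(225,195)),.018))
rep("box",atz("top",f([(90,75),(190,52),(215,188),(118,210)],5,(140,230)),.025))
rep("ball",atz("top",f([(107,195)],5,(140,230)),.092)); rep("ballside",atz("side",[(227,187)],.092))
for nm,n,uv,z in [("jar","top",(367,294),.06),("bowl","top",(360,134),.065),("bottle","top",(519,188),.2),("model","top",(280,149),.04)]: rep(nm,atz(n,[uv],z))
# fin via depth of top
d=np.load("pics/top0.npy"); 
c=cams.calibration("top")
vv,uu=np.mgrid[190:290,375:455]; r,E=ray("top",np.c_[uu.ravel(),vv.ravel()])
P=(r*d[vv,uu].ravel()[:,None])@E[:3,:3].T+E[:3,3]
m=(P[:,2]>.06)&(P[:,2]<.1); Q=P[m]; print(m.sum(),Q.mean(0),np.median(Q[:,2]),Q.min(0),Q.max(0))
cc,s,a=cv2.minAreaRect((Q[:,:2]*1000).astype(np.float32)); print(cc,s,a)
```

```text
pad [[0.6378, -0.1892], [0.6437, -0.2768], [0.4483, -0.2953], [0.4397, -0.2068]] mean [ 0.5424 -0.242   0.004 ] edges [0.1989, 0.0878, 0.1963, 0.0889]
shaker [[0.614, -0.2125], [0.6164, -0.2442], [0.451, -0.2613], [0.4476, -0.2308]] mean [ 0.5322 -0.2372  0.032 ] edges [0.1674, 0.0317, 0.1662, 0.0307]
traytop [[0.5983, 0.1656], [0.56, -0.0816], [0.4579, -0.0655], [0.5003, 0.1844]] mean [0.5291 0.0507 0.048 ] edges [0.0997, 0.2501, 0.1034, 0.2535]
plate [[0.6135, 0.1743], [0.5723, -0.0899], [0.4446, -0.0705], [0.4871, 0.1931]] mean [0.5294 0.0517 0.018 ] edges [0.1278, 0.2673, 0.1292, 0.267]
box [[0.528, 0.3873], [0.5387, 0.3371], [0.4716, 0.3219], [0.4613, 0.37]] mean [0.4999 0.3541 0.025 ] edges [0.0688, 0.0514, 0.0688, 0.0493]
ball [[0.4623, 0.3499]] mean [0.4623 0.3499 0.092 ] edges [0.0]
ballside [[0.4614, 0.3481]] mean [0.4614 0.3481 0.092 ] edges [0.0]
jar [[0.4015, -0.1201]] mean [ 0.4015 -0.1201  0.06  ] edges [0.0]
bowl [[0.7855, -0.1136]] mean [ 0.7855 -0.1136  0.065 ] edges [0.0]
bottle [[0.609, -0.4328]] mean [ 0.609  -0.4328  0.2   ] edges [0.0]
model [[0.7606, 0.0836]] mean [0.7606 0.0836 0.04  ] edges [0.0]
200 [ 0.5382 -0.2311  0.077 ] 0.07895427329345184 [ 0.4124 -0.2458  0.0601] [ 0.5731 -0.1383  0.0843]
(485.0357971191406, -201.72251892089844) (43.009822845458984, 189.33990478515625) 59.88011932373047
```

Everything agrees with the stated sizes. The shaker grip is at about (.544,-.236) with yaw 6°, the tray is at (.529,.051) with yaw -8.9°, and the ball is at (.462,.349). I'll make a planning helper, then move.

```bash
cat > to.py <<'E'
# to.py x y z yaw tilt : delta in tool axes from measured pose to TCP target (shaker yaw, mouth-down tilt, degrees)
import sys,numpy as np
from rig import sensors
from scipy.spatial.transform import Rotation as R
np.set_printoptions(precision=4,suppress=True)
def target(yaw,tilt):
    return R.from_euler("z",yaw,degrees=True)*R.from_euler("y",-tilt,degrees=True)*R.from_matrix(np.array([[0,0,1],[0,1,0],[-1,0,0.]]))
if __name__=="__main__":
    x,y,z,yaw,tilt=map(float,sys.argv[1:6]); s=sensors.observe(); T=s["tool_rot"]
    print("t",s["time_s"],"pos",s["position"],"q",s["q"].round(1),"w",s["grip_width"],"F",s["ft_force"])
    print("tr",T.T@(np.array([x,y,z])-s["position"]),"dr",(R.from_matrix(T).inv()*target(yaw,tilt)).as_rotvec())
E
python3 to.py .5438 -.236 .13 6 0
```

```text
t 0.1 pos [0.2007 0.5118 0.2308] q [ 56.2  21.8  74.4  -0.   83.9 -12.3] w 0.08557984897636783 F [-1.0097 -0.6195  1.907 ]
tr [ 0.1013 -0.5707  0.5925] dr [-0.4785 -0.0006  0.0012]
```

```bash
python3 -m crank '{"hand":[0,0,0,0,0],"translation":[[0,-0.034,0.036],[0,-0.07,0.072],[0,-0.104,0.108],[0,-0.14,0.144],[0,-0.17,0.178]],"dr":[[-0.09,0,0],[-0.19,0,0],[-0.29,0,0],[-0.38,0,0],[-0.478,0,0]]}' 60; python3 to.py .5438 -.236 .13 6 0
```

```text
time_s: 0.6
position: [0.3045, 0.2868, 0.2312]
tool_rot: [[-0.0, -0.108, 0.994], [-0.0, 0.994, 0.108], [-1.0, -0.0, -0.0]]
ft_force: [0.5, 0.3, -1.0]
grip_width: 0.0856
t 0.6 pos [0.3045 0.2868 0.2312] q [ 27.    8.5  93.3  -0.   78.2 -69.2] w 0.08563381557067132 F [ 0.4981  0.3266 -0.9781]
tr [ 0.1013 -0.5455  0.1814] dr [ 0.0036 -0.0003  0.0002]
```

```bash
python3 -m crank '{"hand":[0,0,0,0,0],"translation":[[0,-0.047,0.016],[0,-0.094,0.032],[0,-0.141,0.048],[0,-0.188,0.064],[0,-0.235,0.08]],"dr":[[0,0,0],[0,0,0],[0,0,0],[0,0,0],[0,0,0]]}';python3 -m crank '{"hand":[0,0,0,0,0],"translation":[[0,-0.047,0.016],[0,-0.094,0.032],[0,-0.141,0.048],[0,-0.188,0.064],[0,-0.235,0.08]],"dr":[[0,0,0],[0,0,0],[0,0,0],[0,0,0],[0,0,0]]}'; python3 to.py .5438 -.236 .11 6 0
```

```text
time_s: 1.1
position: [0.4087, 0.0613, 0.2313]
tool_rot: [[-0.0, -0.104, 0.995], [0.0, 0.995, 0.104], [-1.0, 0.0, -0.0]]
ft_force: [0.7, 1.2, 0.9]
grip_width: 0.0853
time_s: 1.6
position: [0.5128, -0.1641, 0.231]
tool_rot: [[-0.0, -0.104, 0.995], [0.0, 0.995, 0.104], [-1.0, 0.0, -0.0]]
ft_force: [0.3, -0.1, 0.8]
grip_width: 0.0851
t 1.6 pos [ 0.5128 -0.1641  0.231 ] q [ -30.4   20.7   76.2    0.    83.2 -126.3] w 0.08511624291043345 F [ 0.2658 -0.0509  0.8124]
tr [ 0.121  -0.0747  0.0234] dr [-0.001  -0.0004 -0.0004]
```

```bash
python3 -m crank '{"hand":[0,0,0,0,0],"translation":[[0.02,-0.037,0.012],[0.05,-0.075,0.0235],[0.09,-0.075,0.0235],[0.121,-0.075,0.0235],[0.121,-0.075,0.0235]],"dr":[[0,0,0],[0,0,0],[0,0,0],[0,0,0],[0,0,0]]}'; python3 to.py .5438 -.236 .044 6 0
python3 - <<'E'
from h import *
im,d=cams.get_image("side"); cv2.imwrite("pics/s1.png",cv2.resize(im[180:360,300:460],None,fx=3.3,fy=3.3,interpolation=cv2.INTER_CUBIC))
E
```

```text
time_s: 2.1
position: [0.5417, -0.2332, 0.106]
tool_rot: [[-0.008, -0.103, 0.995], [0.005, 0.995, 0.104], [-1.0, 0.006, -0.007]]
ft_force: [0.3, 0.5, 0.1]
grip_width: 0.0855
t 2.1 pos [ 0.5417 -0.2332  0.106 ] q [ -34.8   32.5   78.1   -0.    69.9 -130.7] w 0.08545309283174414 F [0.2685 0.4846 0.1493]
tr [ 0.062  -0.0034  0.0022] dr [-0.001 -0.007 -0.006]
```

View pics/s1.png

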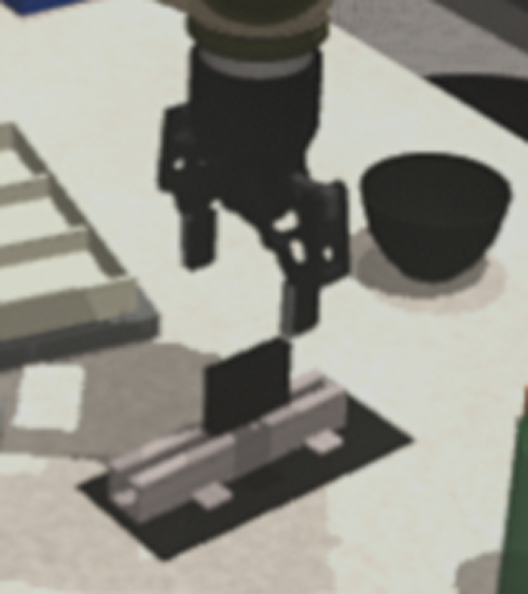

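The crop shows the open fingers straddling the fin (midpoint about (248,297), fin at (248,385)). Mouth faces the robot, so I can go down and grip.

```bash
python3 -m crank '{"hand":[0,0,0,0,0],"translation":[[0.02,-0.001,0.001],[0.045,-0.002,0.001],[0.062,-0.002,0.001],[0.062,-0.002,0.001],[0.062,-0.002,0.001]],"dr":[[0,0,0],[0,0,0],[0,0,0],[0,0,0],[0,0,0]]}'; python3 -m crank '{"hand":[255,255,255,255,255],"translation":[[0,0,0],[0,0,0],[0,0,0],[0,0,0],[0,0,0]],"dr":[[0,0,0],[0,0,0],[0,0,0],[0,0,0],[0,0,0]]}' 60;python3 -m crank '{"hand":[255,255,255,255,255],"translation":[[0,0,0],[0,0,0],[0,0,0],[0,0,0],[0,0,0]],"dr":[[0,0,0],[0,0,0],[0,0,0],[0,0,0],[0,0,0]]}' ; python3 to.py .5438 -.236 .12 6 0
```

```text
time_s: 2.65
position: [0.5457, -0.2365, 0.0503]
tool_rot: [[0.002, -0.104, 0.995], [-0.002, 0.995, 0.104], [-1.0, -0.002, 0.002]]
ft_force: [-0.9, 0.2, -0.3]
grip_width: 0.0855
time_s: 3.15
position: [0.5448, -0.2359, 0.0484]
tool_rot: [[-0.0, -0.104, 0.995], [0.0, 0.995, 0.104], [-1.0, 0.0, -0.0]]
ft_force: [-0.3, -1.3, -4.1]
grip_width: 0.0128
time_s: 3.65
position: [0.5448, -0.236, 0.0484]
tool_rot: [[-0.0, -0.104, 0.995], [0.0, 0.995, 0.104], [-1.0, 0.0, -0.0]]
ft_force: [-0.4, 1.5, 2.7]
grip_width: 0.013
t 3.65 pos [ 0.5448 -0.236   0.0484] q [ -34.8   36.6   81.3    0.    62.1 -130.8] w 0.013047625143701497 F [-0.4198  1.4931  2.6929]
tr [-0.0716  0.0001 -0.001 ] dr [-0.0005 -0.     -0.0002]
```

Gripped (13 mm width). Lift smoothly, with smooth acceleration to keep the ingots inside.

```bash
cat >> to.py <<'E'
    # with 6th arg: x y z above are the MOUTH target instead
    if len(sys.argv)>6:
        Rt=target(yaw,tilt); P=np.array([x,y,z])-Rt.apply([.0405,0,-.095])
        print("mouth now",s["position"]+T@[.0405,0,-.095],"-> tcp",P,"tr",T.T@(P-s["position"]))
E
python3 -m crank '{"hand":[255,255,255,255,255],"translation":[[-0.005,0,0],[-0.018,0,0],[-0.038,0,0],[-0.058,0,0],[-0.078,0,0]],"dr":[[0,0,0],[0,0,0],[0,0,0],[0,0,0],[0,0,0]]}' 90;python3 -m crank '{"hand":[255,255,255,255,255],"translation":[[-0.016,0,0],[-0.026,0,0],[-0.032,0,0],[-0.032,0,0],[-0.032,0,0]],"dr":[[0,0,0],[0,0,0],[0,0,0],[0,0,0],[0,0,0]]}'; python3 to.py .531 -.033 .09 -9 0 m
```

```text
time_s: 4.15
position: [0.5448, -0.2362, 0.1278]
tool_rot: [[0.0, -0.104, 0.995], [-0.0, 0.995, 0.104], [-1.0, -0.0, 0.0]]
ft_force: [-0.0, 0.5, -3.3]
grip_width: 0.0124
time_s: 4.65
position: [0.5446, -0.236, 0.1577]
tool_rot: [[-0.001, -0.104, 0.995], [0.001, 0.995, 0.104], [-1.0, 0.001, -0.001]]
ft_force: [0.4, -0.2, -3.2]
grip_width: 0.0129
t 4.65 pos [ 0.5446 -0.236   0.1577] q [ -34.8   29.6   73.9   -0.    76.6 -130.8] w 0.01294873672978254 F [ 0.4029 -0.185  -3.2047]
tr [0.0679 0.2032 0.0077] dr [ 0.2612 -0.001  -0.0006]
mouth now [ 0.45   -0.2458  0.1173] -> tcp [ 0.6248 -0.0479  0.1305] tr [0.0272 0.1787 0.0994]
```

```bash
python3 -m crank '{"hand":[255,255,255,255,255],"translation":[[0,0.005,0.003],[0,0.018,0.010],[0,0.036,0.020],[0,0.058,0.032],[0,0.080,0.044]],"dr":[[0,0,0],[0.02,0,0],[0.05,0,0],[0.08,0,0],[0.115,0,0]]}';python3 to.py .531 -.033 .09 -9 0 m
```

```text
time_s: 5.15
position: [0.5805, -0.1507, 0.1577]
tool_rot: [[-0.001, 0.012, 1.0], [0.001, 1.0, -0.012], [-1.0, 0.001, -0.001]]
ft_force: [-0.3, -0.7, -2.8]
grip_width: 0.0125
t 5.15 pos [ 0.5805 -0.1507  0.1577] q [ -25.9   30.2   72.9    0.    77.1 -115.2] w 0.012452557671977666 F [-0.2791 -0.6551 -2.8281]
tr [ 0.0678  0.1171 -0.0509] dr [ 0.1447 -0.0011 -0.0006]
mouth now [ 0.4854 -0.1495  0.1173] -> tcp [ 0.6248 -0.0479  0.1305] tr [0.0272 0.1034 0.0431]
```

```bash
python3 -m crank '{"hand":[255,255,255,255,255],"translation":[[0,0.022,0.009],[0,0.045,0.018],[0.004,0.065,0.027],[0.01,0.083,0.035],[0.015,0.094,0.039]],"dr":[[0.03,0,0],[0.07,0,0],[0.1,0,0],[0.13,0,0],[0.145,0,0]]}';python3 -m crank '{"hand":[255,255,255],"translation":[[0.004,0.006,0.003],[0.009,0.009,0.004],[0.012,0.009,0.004]],"dr":[[0,0,0],[0,0,0],[0,0,0]]}';python3 to.py .531 -.033 .075 -9 10 m
```

```text
time_s: 5.65
position: [0.6206, -0.0564, 0.1423]
tool_rot: [[-0.001, 0.155, 0.988], [0.001, 0.988, -0.155], [-1.0, 0.001, -0.001]]
ft_force: [0.7, 0.3, -3.6]
grip_width: 0.0126
time_s: 5.95
position: [0.6256, -0.0501, 0.1306]
tool_rot: [[-0.001, 0.155, 0.988], [0.0, 0.988, -0.155], [-1.0, -0.0, -0.001]]
ft_force: [0.0, -0.3, -2.9]
grip_width: 0.0124
t 5.95 pos [ 0.6256 -0.0501  0.1306] q [-15.4  34.2  70.   -0.   75.8 -96.5] w 0.012417441228075645 F [ 0.0154 -0.2718 -2.9143]
tr [ 0.0557  0.0022 -0.096 ] dr [ 0.0017 -0.1754 -0.0001]
mouth now [ 0.5317 -0.0354  0.0902] -> tcp [ 0.6165 -0.0465  0.1314] tr [-0.0008  0.0021 -0.0095]
```

Run:
```python
from h import *
a,da=cams.get_image("top"); b,db=cams.get_image("side")
o=np.zeros((600,800,3),np.uint8)
o[:300,:400]=cv2.resize(a[170:320,220:420],(400,300),interpolation=cv2.INTER_CUBIC)
o[:600,400:]=cv2.resize(b[150:350,220:400],(400,600))[:, :] if False else cv2.resize(b[160:310,250:350],(400,600),interpolation=cv2.INTER_CUBIC)
o[300:,:400]=cv2.resize(b,(400,300))
cv2.imwrite("pics/s2.png",o)
```

```text
(no output)
```

View pics/s2.png

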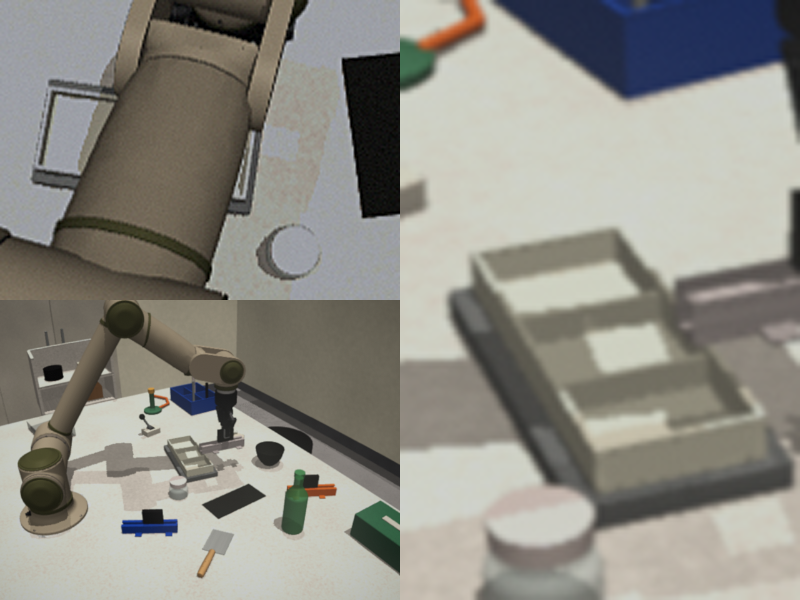

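Side view: shaker level over the right bay, with its mouth at about (690,285) in the crop. The top view is blocked by the forearm, so I'll count with the side camera. Tilt 10°, then a gentle first shake.

```bash
cat > see.py <<'E'
from h import *
import sys
cam=sys.argv[2] if len(sys.argv)>2 else "side"
im,d=cams.get_image(cam); vv,uu=np.mgrid[0:480,0:640]
r,E=ray(cam,np.c_[uu.ravel(),vv.ravel()])
P=(r*d.ravel()[:,None])@E[:3,:3].T+E[:3,3]-[.5292,.0512,0]
a=np.radians(-8.9); X=P[:,0]*np.cos(a)+P[:,1]*np.sin(a); Y=-P[:,0]*np.sin(a)+P[:,1]*np.cos(a); Z=P[:,2]
dark=im.max(2).ravel()<75
m=dark&(abs(X)<.05)&(abs(Y)<.126)&(Z>.026)&(Z<.06)
n,lab,st,ce=cv2.connectedComponentsWithStats(m.reshape(480,640).astype(np.uint8))
for i in range(1,n):
    if st[i,4]>12:
        k=lab.ravel()==i; print("blob px",ce[i].round(),"area",st[i,4],"tray x %.3f y %.3f z %.3f"%(np.median(X[k]),np.median(Y[k]),np.median(Z[k])))
x0,y0,w,h=(250,170,130,100) if cam=="side" else (225,190,140,105)
cv2.imwrite(f"pics/{sys.argv[1]}.png",cv2.resize(im[y0:y0+h,x0:x0+w],None,fx=5.7,fy=5.7,interpolation=cv2.INTER_CUBIC))
E
python3 -m crank '{"hand":[255,255,255,255,255],"translation":[[0,0.001,-0.002],[0,0.002,-0.005],[0,0.002,-0.008],[0,0.002,-0.0095],[0,0.002,-0.0095]],"dr":[[0,-0.03,0],[0,-0.08,0],[0,-0.13,0],[0,-0.175,0],[0,-0.175,0]]}'; python3 see.py a0; python3 to.py .531 -.033 .075 -9 10 m
python3 -m crank '{"hand":[255,255,255,255,255],"translation":[[0,0,0.01],[0,0,0],[0,0,0.01],[0,0,0],[0,0,0]],"dr":[[0,0,0],[0,0,0],[0,0,0],[0,0,0],[0,0,0]]}';  python3 see.py a1
```

```text
time_s: 6.55
position: [0.6155, -0.047, 0.1317]
tool_rot: [[0.172, 0.156, 0.973], [-0.027, 0.988, -0.153], [-0.985, -0.0, 0.174]]
ft_force: [0.9, 0.3, -2.5]
grip_width: 0.0127
t 6.6 pos [ 0.6161 -0.0471  0.1317] q [-15.8  29.4  79.8   1.4  60.9 -97.4] w 0.012900689138399228 F [-0.1542 -0.3903 -3.9381]
tr [ 0.0409  0.0007 -0.0948] dr [ 0.0007 -0.0003  0.    ]
mouth now [ 0.5307 -0.0336  0.0754] -> tcp [ 0.6165 -0.0465  0.1314] tr [0.0004 0.0006 0.0002]
time_s: 7.1
position: [0.6162, -0.0469, 0.1311]
tool_rot: [[0.17, 0.155, 0.973], [-0.027, 0.988, -0.153], [-0.985, 0.0, 0.172]]
ft_force: [1.1, 0.4, -3.0]
grip_width: 0.0127
```

```bash
for i in 1 2; do python3 -m crank '{"hand":[255,255,255,255,255],"translation":[[0,0,0.015],[0,0,0],[0,0,0.015],[0,0,0],[0,0,0]],"dr":[[0,0,0],[0,0,0],[0,0,0],[0,0,0],[0,0,0]]}' >/dev/null;  python3 see.py b$i;done
```

```text
blob px [316. 264.] area 34 tray x 0.003 y -0.088 z 0.037
blob px [316. 261.] area 64 tray x 0.004 y -0.087 z 0.042
blob px [329. 262.] area 21 tray x 0.031 y -0.093 z 0.037
```

View pics/b2.png

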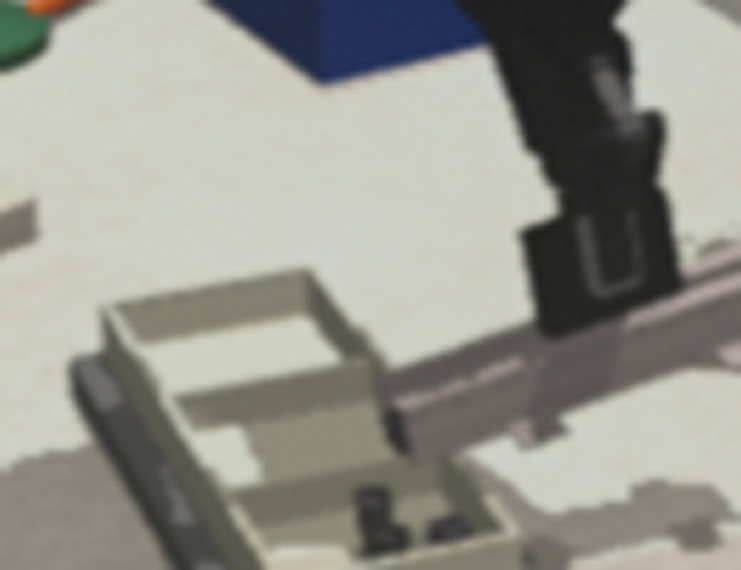

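The right bay holds 3 ingots, maybe 4: one on top at (372,500), others at (385,540) and (450,530). Level off and shift to the middle bay.

```bash
python3 -m crank '{"hand":[255,255,255,255,255],"translation":[[0,0,0],[0,0.004,0],[0,0.014,0],[0,0.028,0],[0,0.042,0]],"dr":[[0,0.04,0],[0,0.1,0],[0,0.14,0],[0,0.14,0],[0,0.14,0]]}'; python3 -m crank '{"hand":[255,255,255,255,255],"translation":[[0,0.014,0],[0,0.026,0],[0,0.035,0],[0,0.040,0],[0,0.041,0]],"dr":[[0,0,0],[0,0,0],[0,0,0],[0,0,0],[0,0,0]]}';  python3 see.py c1; python3 to.py .544 .0489 .075 -9 10 m
```

```text
time_s: 8.75
position: [0.6237, -0.0043, 0.1313]
tool_rot: [[0.036, 0.155, 0.987], [-0.005, 0.988, -0.155], [-0.999, 0.0, 0.036]]
ft_force: [-0.4, 0.1, -3.5]
grip_width: 0.0129
time_s: 9.25
position: [0.6295, 0.0359, 0.1314]
tool_rot: [[0.035, 0.155, 0.987], [-0.005, 0.988, -0.154], [-0.999, -0.0, 0.035]]
ft_force: [0.4, 0.1, -1.7]
grip_width: 0.0129
blob px [329. 263.] area 17 tray x 0.032 y -0.093 z 0.037
blob px [306. 265.] area 42 tray x -0.017 y -0.081 z 0.035
blob px [317. 265.] area 18 tray x 0.004 y -0.092 z 0.036
t 9.3 pos [0.6295 0.0356 0.1313] q [ -7.5  33.6  71.1  -0.1  73.3 -88.6] w 0.012867807457299835 F [-0.1204 -0.145  -2.4707]
tr [ 0.0533 -0.0001 -0.0885] dr [ 0.0016 -0.1394 -0.0001]
mouth now [0.5371 0.0501 0.0875] -> tcp [0.6295 0.0354 0.1314] tr [-0.0001 -0.0002 -0.    ]
```

```bash
python3 -m crank '{"hand":[255,255,255,255,255],"translation":[[0,0,0],[0,0,0],[0,0,0],[0,0,0],[0,0,0]],"dr":[[0,-0.03,0],[0,-0.07,0],[0,-0.11,0],[0,-0.14,0],[0,-0.14,0]]}';python3 see.py d1; python3 -m crank '{"hand":[255,255,255,255,255],"translation":[[0,0,0.015],[0,0,0],[0,0,0],[0,0,0],[0,0,0]],"dr":[[0,0,0],[0,0,0],[0,0,0],[0,0,0],[0,0,0]]}';  python3 see.py d2; python3 -m crank '{"hand":[255,255,255,255,255],"translation":[[0,0,0.015],[0,0,0],[0,0,0],[0,0,0],[0,0,0]],"dr":[[0,0,0],[0,0,0],[0,0,0],[0,0,0],[0,0,0]]}';  python3 see.py d3
```

```text
time_s: 9.8
position: [0.6289, 0.0349, 0.1314]
tool_rot: [[0.172, 0.156, 0.973], [-0.027, 0.988, -0.153], [-0.985, -0.0, 0.174]]
ft_force: [-0.5, -0.1, -2.8]
grip_width: 0.0131
blob px [329. 263.] area 17 tray x 0.031 y -0.095 z 0.037
blob px [307. 265.] area 33 tray x -0.016 y -0.080 z 0.033
blob px [317. 264.] area 23 tray x 0.007 y -0.090 z 0.036
time_s: 10.35
position: [0.6299, 0.0351, 0.1315]
tool_rot: [[0.172, 0.155, 0.973], [-0.027, 0.988, -0.153], [-0.985, -0.0, 0.174]]
ft_force: [-0.8, -0.3, -1.8]
grip_width: 0.0127
blob px [300. 249.] area 29 tray x -0.009 y -0.009 z 0.035
blob px [329. 263.] area 16 tray x 0.030 y -0.095 z 0.037
blob px [307. 265.] area 34 tray x -0.017 y -0.080 z 0.033
blob px [317. 264.] area 23 tray x 0.006 y -0.089 z 0.035
time_s: 10.9
position: [0.6299, 0.0352, 0.1315]
tool_rot: [[0.173, 0.155, 0.973], [-0.027, 0.988, -0.153], [-0.985, 0.0, 0.175]]
ft_force: [0.2, -0.0, -2.0]
grip_width: 0.0127
blob px [299. 249.] area 27 tray x -0.011 y -0.009 z 0.036
blob px [329. 263.] area 18 tray x 0.032 y -0.093 z 0.037
blob px [307. 265.] area 34 tray x -0.016 y -0.080 z 0.033
blob px [317. 264.] area 23 tray x 0.004 y -0.090 z 0.036
```

```bash
python3 -m crank '{"hand":[255,255,255],"translation":[[0,0,0.012],[0,0,0],[0,0,0]],"dr":[[0,0,0],[0,0,0],[0,0,0]]}';  python3 see.py e1
```

```text
time_s: 11.25
position: [0.6289, 0.0355, 0.1311]
tool_rot: [[0.171, 0.155, 0.973], [-0.027, 0.988, -0.153], [-0.985, 0.0, 0.173]]
ft_force: [1.1, 0.4, -1.5]
grip_width: 0.0122
blob px [302. 249.] area 62 tray x -0.003 y -0.009 z 0.036
blob px [329. 263.] area 18 tray x 0.032 y -0.097 z 0.037
blob px [307. 265.] area 33 tray x -0.016 y -0.079 z 0.032
blob px [317. 264.] area 23 tray x 0.005 y -0.090 z 0.036
```

View pics/e1.png

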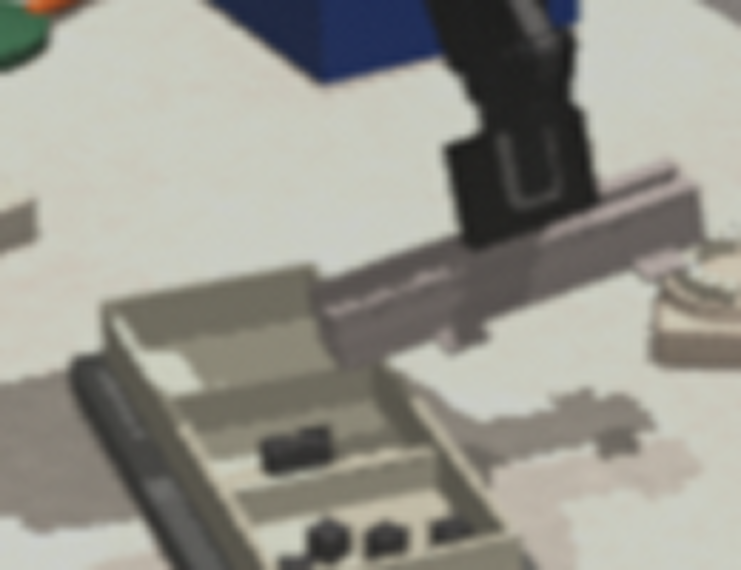

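Two ingots lie in the middle bay at (295,450), and 3–4 in the right one. The rest go to the left bay.

```bash
python3 -m crank '{"hand":[255,255,255,255,255],"translation":[[0,0,0],[0,0.004,0],[0,0.014,0],[0,0.028,0],[0,0.042,0]],"dr":[[0,0.04,0],[0,0.1,0],[0,0.14,0],[0,0.14,0],[0,0.14,0]]}' >/dev/null; python3 -m crank '{"hand":[255,255,255,255,255],"translation":[[0,0.014,0],[0,0.026,0],[0,0.035,0],[0,0.040,0],[0,0.041,0]],"dr":[[0,0,0],[0,0,0],[0,0,0],[0,0,0],[0,0,0]]}';  python3 see.py f1; python3 to.py .5565 .130 .08 -9 25 m
```

```text
time_s: 12.3
position: [0.6423, 0.1179, 0.1313]
tool_rot: [[0.035, 0.155, 0.987], [-0.005, 0.988, -0.154], [-0.999, -0.0, 0.035]]
ft_force: [-0.1, -0.0, -1.6]
grip_width: 0.0127
blob px [301. 249.] area 49 tray x -0.006 y -0.009 z 0.034
blob px [307. 265.] area 32 tray x -0.016 y -0.079 z 0.033
blob px [317. 265.] area 19 tray x 0.004 y -0.091 z 0.035
blob px [329. 263.] area 13 tray x 0.031 y -0.094 z 0.038
t 12.35 pos [0.6423 0.1176 0.1313] q [  0.1  35.8  66.9  -0.3  75.4 -80.9] w 0.012672896819005712 F [ 0.011  -0.4381 -1.9856]
tr [ 0.0482 -0.001  -0.0885] dr [ 0.0016 -0.4013 -0.0003]
mouth now [0.5499 0.1321 0.0875] -> tcp [0.6246 0.1192 0.1569] tr [-0.0262 -0.0011 -0.0168]
```

```bash
python3 -m crank '{"hand":[255,255,255,255,255],"translation":[[-0.003,0,-0.002],[-0.010,0,-0.006],[-0.017,0,-0.011],[-0.024,0,-0.015],[-0.027,0,-0.017]],"dr":[[0,-0.06,0],[0,-0.16,0],[0,-0.27,0],[0,-0.36,0],[0,-0.4,0]]}'; python3 -m crank '{"hand":[255,255,255,255,255],"translation":[[0,0,0.012],[0,0,0],[0,0,0.012],[0,0,0],[0,0,0]],"dr":[[0,-0.05,0],[0,-0.1,0],[0,-0.1,0],[0,-0.1,0],[0,-0.1,0]]}';  python3 -m crank '{"hand":[255,255,255,255,255],"translation":[[0,0,0.012],[0,0,0],[0,0,0.012],[0,0,0],[0,0,0]],"dr":[[0,-0.03,0],[0,-0.05,0],[0,-0.05,0],[0,-0.05,0],[0,-0.05,0]]}';python3 see.py g1; python3 to.py .557 .130 .13 -9 0 m
```

```text
time_s: 12.85
position: [0.6233, 0.1199, 0.1583]
tool_rot: [[0.418, 0.155, 0.895], [-0.066, 0.988, -0.141], [-0.906, -0.0, 0.424]]
ft_force: [-0.1, 0.5, -1.9]
grip_width: 0.0127
time_s: 13.35
position: [0.6235, 0.1197, 0.1571]
tool_rot: [[0.502, 0.156, 0.851], [-0.08, 0.988, -0.134], [-0.861, -0.001, 0.508]]
ft_force: [-0.2, 0.9, -2.2]
grip_width: 0.0126
time_s: 13.85
position: [0.6246, 0.1199, 0.1575]
tool_rot: [[0.545, 0.155, 0.824], [-0.086, 0.988, -0.129], [-0.834, -0.0, 0.552]]
ft_force: [1.2, -0.7, -1.9]
grip_width: 0.013
blob px [290. 232.] area 32 tray x -0.002 y 0.082 z 0.035
blob px [301. 249.] area 49 tray x -0.005 y -0.008 z 0.035
blob px [307. 265.] area 35 tray x -0.016 y -0.079 z 0.034
blob px [317. 265.] area 21 tray x 0.004 y -0.091 z 0.037
blob px [329. 263.] area 14 tray x 0.030 y -0.096 z 0.037
t 13.9 pos [0.625  0.1199 0.1579] q [  2.9  24.3  91.8 -12.5  31.5 -69.4] w 0.012597743594509285 F [ 0.3448 -0.3348 -1.1659]
tr [-0.0147 -0.0006 -0.0728] dr [ 0.0012  0.5856 -0.0002]
mouth now [0.5689 0.1287 0.0717] -> tcp [0.6508 0.1151 0.1705] tr [ 0.004  -0.0007  0.0288]
```

View pics/g1.png

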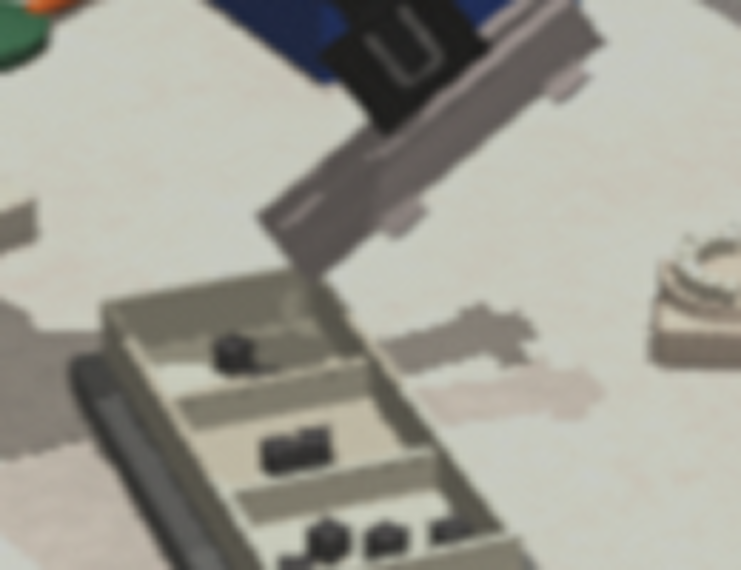

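Left bay: one ingot at (235,352), and likely another mostly hidden behind the divider at (262,370). Level and lift, then take the top view from off to the side.

```bash
python3 -m crank '{"hand":[255,255,255,255,255],"translation":[[-0.02,0,0.005],[-0.03,0,0.01],[-0.03,0,0.02],[-0.03,0,0.03],[-0.03,0,0.03]],"dr":[[0,0.1,0],[0,0.24,0],[0,0.38,0],[0,0.5,0],[0,0.5855,0]]}'; python3 to.py .5424 -.242 .16 5.2 0
```

```text
time_s: 14.4
position: [0.6354, 0.118, 0.2011]
tool_rot: [[0.0, 0.156, 0.988], [0.001, 0.988, -0.156], [-1.0, 0.001, 0.0]]
ft_force: [0.1, 0.2, -3.1]
grip_width: 0.0126
t 14.4 pos [0.6354 0.118  0.2011] q [  0.   32.8  60.5   0.   86.7 -81. ] w 0.012567570698558036 F [ 0.0854  0.1742 -3.0802]
tr [ 0.0407 -0.3702 -0.0358] dr [-0.247   0.0001 -0.0009]
```

```bash
python3 -m crank '{"hand":[255,255,255,255,255],"translation":[[0,-0.012,-0.001],[0,-0.037,-0.003],[0,-0.067,-0.006],[0,-0.1,-0.009],[0,-0.135,-0.013]],"dr":[[-0.01,0,0],[-0.03,0,0],[-0.05,0,0],[-0.08,0,0],[-0.11,0,0]]}' >/dev/null;python3 -m crank '{"hand":[255,255,255,255,255],"translation":[[0,-0.035,0],[0,-0.07,0],[0,-0.1,0],[0,-0.125,0],[0,-0.14,0]],"dr":[[-0.02,0,0],[-0.06,0,0],[-0.09,0,0],[-0.12,0,0],[-0.137,0,0]]}'; python3 to.py .5424 -.242 .14 5.2 0
```

```text
time_s: 15.4
position: [0.5921, -0.1549, 0.1995]
tool_rot: [[0.002, -0.091, 0.996], [-0.002, 0.996, 0.091], [-1.0, -0.002, 0.002]]
ft_force: [-0.2, -0.3, -2.2]
grip_width: 0.0119
t 15.4 pos [ 0.5921 -0.1549  0.1995] q [ -25.7   29.3   67.1   -0.1   83.4 -120.9] w 0.0119498400104322 F [-0.23   -0.3307 -2.2124]
tr [ 0.0595 -0.0821 -0.0575] dr [0.0003 0.0016 0.0022]
```

```bash
python3 -m crank '{"hand":[255,255,255,255,255],"translation":[[0.01,-0.025,-0.017],[0.025,-0.05,-0.035],[0.04,-0.07,-0.05],[0.055,-0.082,-0.0575],[0.06,-0.082,-0.0575]],"dr":[[0,0,0],[0,0,0],[0,0,0],[0,0,0],[0,0,0]]}'; python3 to.py .5424 -.242 .049 5.2 0; python3 see.py h1; python3 see.py h2 top
python3 - <<'E'
import cv2,numpy as np
a=cv2.imread("pics/h1.png");b=cv2.imread("pics/h2.png")
a=cv2.resize(a,(400,308));b=cv2.resize(b,(740,555)) if 0 else cv2.resize(b,(400,300))
cv2.imwrite("pics/h3.png",np.hstack([a[:300],b]))
E
```

```text
time_s: 15.9
position: [0.5413, -0.2408, 0.1382]
tool_rot: [[-0.001, -0.089, 0.996], [-0.001, 0.996, 0.089], [-1.0, -0.0, -0.001]]
ft_force: [0.6, -0.1, -2.5]
grip_width: 0.0127
t 15.9 pos [ 0.5413 -0.2408  0.1382] q [ -35.4   30.5   75.7   -0.1   73.8 -130.5] w 0.012715857156639566 F [ 0.6058 -0.0933 -2.4632]
tr [ 0.0892 -0.0013  0.0011] dr [-0.0016 -0.001   0.0005]
blob px [291. 233.] area 17 tray x -0.002 y 0.080 z 0.032
blob px [301. 250.] area 32 tray x -0.005 y -0.009 z 0.034
blob px [307. 265.] area 25 tray x -0.017 y -0.080 z 0.034
blob px [317. 265.] area 16 tray x 0.004 y -0.091 z 0.034
blob px [251. 227.] area 95 tray x 0.034 y 0.122 z 0.037
blob px [295. 223.] area 47 tray x 0.045 y 0.002 z 0.040
blob px [329. 228.] area 45 tray x 0.045 y -0.080 z 0.039
blob px [333. 234.] area 33 tray x 0.032 y -0.093 z 0.039
blob px [258. 237.] area 35 tray x -0.002 y 0.084 z 0.037
blob px [272. 238.] area 32 tray x 0.000 y 0.052 z 0.039
blob px [295. 243.] area 73 tray x -0.003 y -0.005 z 0.039
blob px [329. 244.] area 30 tray x 0.006 y -0.087 z 0.038
blob px [324. 252.] area 30 tray x -0.015 y -0.076 z 0.038
blob px [331. 261.] area 37 tray x -0.034 y -0.097 z 0.039
```

View pics/h3.png

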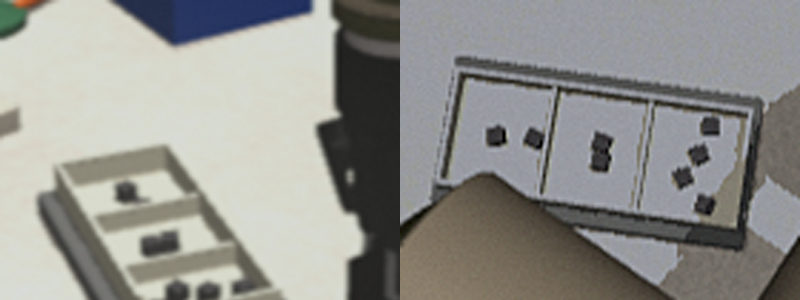

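The top view shows all eight out: left 2, middle 2, right 4, all flat on the floor. Now set the shaker down.

```bash
python3 -m crank '{"hand":[255,255,255,255,255],"translation":[[0.02,-0.001,0.001],[0.04,-0.001,0.001],[0.06,-0.001,0.001],[0.075,-0.001,0.001],[0.081,-0.001,0.001]],"dr":[[0,0,0],[0,0,0],[0,0,0],[0,0,0],[0,0,0]]}';python3 -m crank '{"hand":[255,255,255,255],"translation":[[0.003,0,0],[0.006,0,0],[0.008,0,0],[0.008,0,0]],"dr":[[0,0,0],[0,0,0],[0,0,0],[0,0,0]]}'; python3 to.py .5424 -.242 .049 5.2 0
```

```text
time_s: 16.5
position: [0.5443, -0.2392, 0.0579]
tool_rot: [[-0.001, -0.093, 0.996], [0.0, 0.996, 0.093], [-1.0, 0.0, -0.0]]
ft_force: [-0.0, 0.7, -1.4]
grip_width: 0.0124
time_s: 16.9
position: [0.5441, -0.2402, 0.0506]
tool_rot: [[-0.0, -0.091, 0.996], [-0.0, 0.996, 0.091], [-1.0, -0.0, -0.0]]
ft_force: [-0.4, 0.1, -1.5]
grip_width: 0.0127
t 16.9 pos [ 0.5441 -0.2402  0.0506] q [ -35.2   36.5   81.    -0.    62.4 -130.4] w 0.012651636297554891 F [-0.4437  0.1148 -1.4894]
tr [ 0.0016 -0.0016 -0.0019] dr [ 0.0005 -0.      0.0003]
```

```bash
python3 -m crank '{"hand":[255,255,255,0,0],"translation":[[0.001,0,0],[0.002,0,0],[0.0022,0,0],[0.0022,0,0],[0.0022,0,0]],"dr":[[0,0,0],[0,0,0],[0,0,0],[0,0,0],[0,0,0]]}';python3 -m crank '{"hand":[0,0,0,0,0],"translation":[[0,0,0],[0,0,0],[0,0,0],[-0.02,0,0],[-0.05,0,0]],"dr":[[0,0,0],[0,0,0],[0,0,0],[0,0,0],[0,0,0]]}'; python3 -m crank '{"hand":[0,0,0,0,0],"translation":[[-0.04,0,0],[-0.08,0,0],[-0.11,0.03,0],[-0.13,0.07,0],[-0.13,0.12,0]],"dr":[[0,0,0],[0,0,0],[0,0,0],[0,0,0],[0,0,0]]}'; python3 to.py .46 .35 .2 0 0
```

```text
time_s: 17.4
position: [0.5441, -0.2403, 0.0482]
tool_rot: [[-0.0, -0.091, 0.996], [-0.0, 0.996, 0.091], [-1.0, -0.0, -0.0]]
ft_force: [0.4, -0.0, 0.6]
grip_width: 0.0411
time_s: 17.9
position: [0.5432, -0.2397, 0.0972]
tool_rot: [[-0.004, -0.091, 0.996], [0.002, 0.996, 0.091], [-1.0, 0.003, -0.003]]
ft_force: [0.5, 0.3, 0.9]
grip_width: 0.0853
time_s: 18.4
position: [0.5339, -0.1207, 0.2309]
tool_rot: [[0.005, -0.089, 0.996], [-0.003, 0.996, 0.089], [-1.0, -0.003, 0.005]]
ft_force: [0.7, 0.4, -0.2]
grip_width: 0.0857
t 18.4 pos [ 0.5339 -0.1207  0.2309] q [ -25.1   21.4   75.    -0.    83.3 -120.2] w 0.08566034727893383 F [ 0.669   0.3878 -0.1857]
tr [ 0.0294  0.4755 -0.0318] dr [0.0891 0.0047 0.0027]
```

```bash
python3 to.py .4095 .3365 .16 12 0; python3 -m crank '{"hand":[255,255,255,255,255],"translation":[[0,0.045,-0.008],[0,0.09,-0.016],[0,0.135,-0.024],[0,0.18,-0.032],[0,0.225,-0.04]],"dr":[[-0.02,0,0],[-0.05,0,0],[-0.07,0,0],[-0.1,0,0],[-0.12,0,0]]}' 40; python3 to.py .4095 .3365 .2 12 0; python3 see.py k1 top
```

```text
t 18.4 pos [ 0.5339 -0.1207  0.2309] q [ -25.1   21.4   75.    -0.    83.3 -120.2] w 0.08566034727893383 F [ 0.669   0.3878 -0.1857]
tr [ 0.0692  0.4667 -0.0835] dr [-0.1203  0.0044  0.0032]
time_s: 18.9
position: [0.472, 0.1014, 0.2284]
tool_rot: [[-0.0, -0.21, 0.978], [0.0, 0.978, 0.21], [-1.0, 0.0, -0.0]]
ft_force: [0.4, 1.5, -1.1]
grip_width: 0.0124
t 18.9 pos [0.472  0.1014 0.2284] q [  -2.    15.2   84.8    0.    80.  -104.1] w 0.012448002606196659 F [ 0.4163  1.5299 -1.0855]
tr [ 0.0284  0.243  -0.0116] dr [ 0.0026 -0.0001 -0.0001]
blob px [295. 223.] area 24 tray x 0.045 y 0.002 z 0.041
blob px [329. 228.] area 47 tray x 0.045 y -0.080 z 0.041
blob px [333. 234.] area 34 tray x 0.032 y -0.092 z 0.039
blob px [295. 243.] area 73 tray x -0.003 y -0.005 z 0.039
blob px [329. 244.] area 33 tray x 0.006 y -0.086 z 0.038
blob px [324. 252.] area 29 tray x -0.015 y -0.076 z 0.038
blob px [331. 261.] area 36 tray x -0.035 y -0.096 z 0.037
```

```bash
python3 -m crank '{"hand":[255,255,255,255,255],"translation":[[0,0.045,-0.002],[0,0.09,-0.004],[0,0.135,-0.007],[0,0.18,-0.01],[0,0.22,-0.012]],"dr":[[0,0,0],[0,0,0],[0,0,0],[0,0,0],[0,0,0]]}' >/dev/null; python3 -m crank '{"hand":[255,255,255,255,255],"translation":[[0,0.022,0],[0.03,0.023,0],[0.05,0.023,0],[0.05,0.023,0],[0.05,0.023,0]],"dr":[[0,0,0],[0,0,0],[0,0,0],[0,0,0],[0,0,0]]}'; python3 to.py .4095 .3365 .08 12 0
python3 - <<'E'
from h import *
a,d=cams.get_image("side")
b,_=cams.get_image("top")
b=cv2.resize(b[190:290,375:455],(400,500),interpolation=cv2.INTER_CUBIC)
cv2.imwrite("pics/k2.png",np.hstack([cv2.resize(a[140:240,190:270],(400,500),interpolation=cv2.INTER_CUBIC),b]))
E
```

```text
time_s: 19.95
position: [0.4104, 0.3348, 0.1788]
tool_rot: [[-0.0, -0.209, 0.978], [0.0, 0.978, 0.209], [-1.0, 0.0, -0.0]]
ft_force: [0.2, -0.1, 0.5]
grip_width: -0.0
t 19.95 pos [0.4104 0.3348 0.1788] q [ 26.4  22.4  82.7   0.   75.  -75.7] w -2.0261842150809108e-05 F [ 0.2081 -0.0684  0.4616]
tr [ 0.0988  0.0018 -0.0005] dr [ 0.0016 -0.0001 -0.0003]
```

View pics/k2.png

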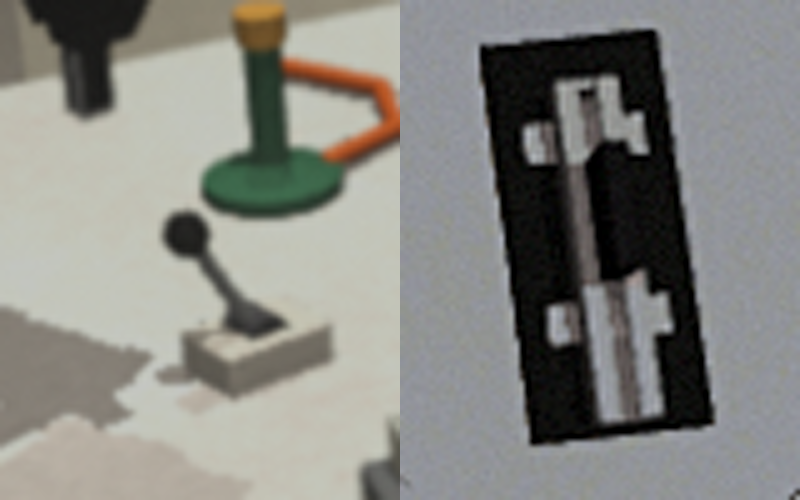

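Right: shaker upright along the pad. Left: fingers closed at (90,100), behind the ball at (187,233). Descend and push.

```bash
python3 -m crank '{"hand":[255,255,255,255,255],"translation":[[0.04,0.001,0],[0.08,0.002,0],[0.099,0.002,0],[0.099,0.002,0.01],[0.099,0.002,0.02]],"dr":[[0,0,0],[0,0,0],[0,0,0],[0,0,0],[0,0,0]]}'; python3 -m crank '{"hand":[255,255,255,255,255],"translation":[[0,0,0.015],[0,0,0.03],[0,0,0.045],[0,0,0.06],[0,0,0.07]],"dr":[[0,0,0],[0,0,0],[0,0,0],[0,0,0],[0,0,0]]}';python3 -m crank '{"hand":[255,255,255],"translation":[[0,0,0.008],[0,0,0.014],[0,0,0.014]],"dr":[[0,0,0],[0,0,0],[0,0,0]]}'
python3 - <<'E'
from h import *
a,d=cams.get_image("side")
cv2.imwrite("pics/k3.png",cv2.resize(a[140:240,190:270],(400,500),interpolation=cv2.INTER_CUBIC))
E
```

```text
time_s: 20.55
position: [0.431, 0.3415, 0.0808]
tool_rot: [[0.002, -0.21, 0.978], [0.001, 0.978, 0.21], [-1.0, 0.001, 0.002]]
ft_force: [-0.2, 0.0, 0.7]
grip_width: 0.0
time_s: 21.05
position: [0.5, 0.3561, 0.0812]
tool_rot: [[0.003, -0.209, 0.978], [0.002, 0.978, 0.209], [-1.0, 0.001, 0.003]]
ft_force: [-1.6, -0.7, -0.1]
grip_width: -0.0002
time_s: 21.35
position: [0.5121, 0.3587, 0.0795]
tool_rot: [[0.001, -0.209, 0.978], [0.0, 0.978, 0.209], [-1.0, 0.0, 0.001]]
ft_force: [-0.4, 0.0, 0.0]
grip_width: 0.0003
```

View pics/k3.png

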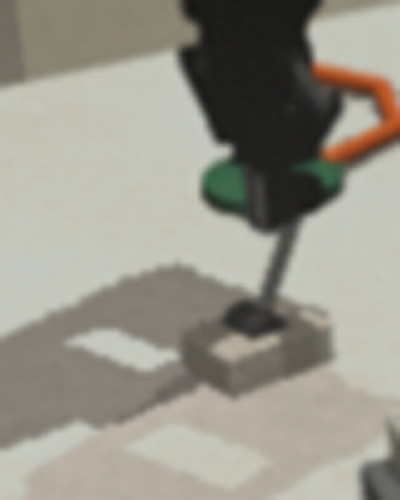

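The lever has passed vertical and leans toward +x. I'll push a bit further until the end stop can be felt.

```bash
python3 -m crank '{"hand":[255,255],"translation":[[0,0,0.006],[0,0,0.006]],"dr":[[0,0,0],[0,0,0]]}'|grep -E "pos|force"; python3 -m crank '{"hand":[255,255],"translation":[[0,0,0.006],[0,0,0.006]],"dr":[[0,0,0],[0,0,0]]}'|grep -E "pos|force"
```

```text
position: [0.5138, 0.3593, 0.0791]
ft_force: [-14.8, -4.6, 8.5]
position: [0.5144, 0.3595, 0.0789]
ft_force: [-37.6, -12.1, 21.5]
```

End stop reached. Back off, rise, and check.

```bash
python3 -m crank '{"hand":[255,255,255,255,255],"translation":[[0,0,-0.03],[0,0,-0.07],[-0.03,0,-0.09],[-0.08,0,-0.1],[-0.12,0,-0.1]],"dr":[[0,0,0],[0,0,0],[0,0,0],[0,0,0],[0,0,0]]}'; python3 -m crank '{"hand":[255,255,255,255,255],"translation":[[0,0,-0.04],[0,0.04,-0.08],[0,0.08,-0.08],[0,0.12,-0.08],[0,0.15,-0.08]],"dr":[[0,0,0],[0,0,0],[0,0,0],[0,0,0],[0,0,0]]}';  python3 see.py z1 top
python3 - <<'E'
from h import *
t,_=cams.get_image("top"); a,d=cams.get_image("side")
o=np.hstack([cv2.resize(t[185:295,130:450],(800,275),interpolation=cv2.INTER_CUBIC)])
s=cv2.resize(a[140:350,190:450],(400,323)); s2=cv2.resize(a[165:225,215:289],(400,323),interpolation=cv2.INTER_CUBIC)
cv2.imwrite("pics/z2.png",np.vstack([o,np.hstack([s,s2])]))
E
```

```text
time_s: 22.3
position: [0.424, 0.3401, 0.2017]
tool_rot: [[-0.0, -0.211, 0.978], [0.0, 0.978, 0.211], [-1.0, 0.0, 0.0]]
ft_force: [0.3, 0.5, -0.3]
grip_width: -0.0001
time_s: 22.8
position: [0.3145, 0.472, 0.1998]
tool_rot: [[0.0, -0.211, 0.977], [0.001, 0.977, 0.211], [-1.0, 0.001, 0.0]]
ft_force: [0.7, 0.1, 0.7]
grip_width: 0.0003
blob px [251. 227.] area 103 tray x 0.031 y 0.122 z 0.037
blob px [281. 223.] area 16 tray x 0.044 y 0.038 z 0.036
blob px [299. 223.] area 37 tray x 0.045 y -0.010 z 0.040
blob px [329. 228.] area 47 tray x 0.045 y -0.080 z 0.040
blob px [277. 239.] area 18 tray x 0.001 y 0.039 z 0.034
blob px [333. 234.] area 36 tray x 0.032 y -0.092 z 0.039
blob px [258. 237.] area 35 tray x -0.003 y 0.084 z 0.039
blob px [272. 238.] area 34 tray x 0.000 y 0.052 z 0.039
blob px [295. 243.] area 75 tray x -0.003 y -0.005 z 0.038
blob px [329. 244.] area 32 tray x 0.006 y -0.086 z 0.039
blob px [324. 252.] area 31 tray x -0.015 y -0.076 z 0.038
blob px [331. 261.] area 36 tray x -0.035 y -0.097 z 0.037
```

The viewer limit is reached, so I'll check the lever ball and shaker numerically from depth.

Run:
```python
from h import *
np.set_printoptions(precision=4,suppress=True)
for cam in("top","side"):
    im,d=cams.get_image(cam); vv,uu=np.mgrid[0:480,0:640]; r,E=ray(cam,np.c_[uu.ravel(),vv.ravel()])
    P=(r*d.ravel()[:,None])@E[:3,:3].T+E[:3,3]; D=im.max(2).ravel()<70
    q=P-[.4997,.3541,0]; a=np.radians(13); bx=q[:,0]*np.cos(a)+q[:,1]*np.sin(a)
    m=D&(np.hypot(q[:,0],q[:,1])<.08)&(P[:,2]>.075)&(P[:,2]<.13); print(cam,"ball",m.sum(),np.median(P[m],0),"along box x",np.median(bx[m]))
    s=P-[.5424,-.242,0]; a=np.radians(5.2); X=s[:,0]*np.cos(a)+s[:,1]*np.sin(a); Y=-s[:,0]*np.sin(a)+s[:,1]*np.cos(a)
    f=(abs(X)<.08)&(abs(Y)<.05)&(P[:,2]>.07)&(P[:,2]<.09); print("fin top in pad",f.sum(),X[f].min(),X[f].max(),Y[f].mean(),P[f,2].mean())
```

```text
top ball 105 [0.5343 0.3618 0.1007] along box x 0.035255390930214195
fin top in pad 167 -0.027533486902364124 0.031102142987895515 -0.00014090186425653596 0.07915504018331943
side ball 68 [0.5331 0.36   0.0964] along box x 0.03358474845312679
fin top in pad 204 -0.03121044538667618 0.029630164233328458 -0.0016861152471451212 0.07673235787388699
```

```bash
python3 -c "
from rig import env; print(env.close_job())"
```

```text
the job is handed in; nothing more can be done
None
```

I carried out all three steps and handed the job in at about 23 s of the 67 s allowed. The hand-in reports no verdict, so this rests on my own checks.

- **Ingots:** all eight came out over the tray, with 4 in the right bay, 2 in the middle and 2 in the left. The last top-camera check had them at the same places, flat on the floor. The fingers only held the shaker's grip fin, well away from the ingots.
- **Shaker:** it stands upright on its pad and was let go before I touched the switch. The last depth check puts the fin within about 2 mm of the pad's middle both ways. The fin top is at 77–79 mm, against 79 expected, and the shaker looked in line with the pad.
- **Switch:** I pushed the lever until it met its end stop, with about 45 N at the wrist at the last push. Afterwards the ball measured 34–35 mm to the on side of the pivot, out of 38 mm at fully on, so it should be past 0.8 rad.
- **Not fully checked:**
    - I could not view the final picture because the 12-picture limit was reached, so the last checks are numerical only.
    - The side camera never showed all the ingots, because the tray walls and dividers hide some, so the count comes from the top camera.
    - I did not measure the other things on the bench again; nothing was seen to touch them.

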